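# Hang the slotted ledge bracket on the tool stand

### The job

Hang the aluminium ledge bracket on the little tool stand. It lies on its back: first stand it upright on its ledge on the mat and let go of it. Then pick it up again and slide its side slot sideways over the stud, behind the stud's head, until the stud reaches the end of the slot, and let it down so that it hangs released on the stud in the notch, upright and still; leave the solder spool, the jar and the screwdriver where they are.

Things in the scene. Friction and masses are not known exactly. Their poses are not given: they have to be found in the camera images.
- bracket: plain aluminium L bracket, about 200 g. Plate 125 long (x, foot end 0 to top end 125), 50 wide (y -25 to 25), 8 thick (z, back face 0). At the foot a ledge 8 thick (x 0 to 8), 50 wide, stands 45 out of the front (z 8 to 53). Origin: foot edge middle, back face. Starts on its back (z up), top end roughly to the robot's right, often slanting towards it. Stands by itself on its ledge (x up)
- bracket_mouth (a point): middle of the slot's open mouth in the plate's y=+25 edge (bracket x=67.5, y=25, z=4); axes as the bracket's. The slot goes right through the plate: a run 13 high (x 61 to 74) from this mouth in to y=-6; at its inner end (y -6 to 6) a notch rises 8 further towards the top end, to x=82
- bracket_seat (a point): top middle of the notch at mid thickness (bracket x=82, y=0, z=4); axes as the bracket's. When hung, the stud's top touches here, the ledge points away from the post (along the stand's -x) and the mouth points along the stand's +y. The bracket's centre of mass lies at about x=46, y=0, z=11
- stand: dark steel tool stand, fixed: base 120 x 120 x 10 (x -40 to 80), post 30 wide, 24 thick, 125 high. Origin on the bench under the middle of the post's front face; z up, x into the post, front looks along -x. On the front sits a bright steel slide 30 wide, 6 thick (x -6 to 0), which is clamped at a different height every time
- stand_foot (a point): point on the bench exactly below the middle of the stud's neck (stand x=-12.5, y=0); axes as the stand's. The slide's stud points along -x: neck diameter 8, 13 long (x -19 to -6), then a head of diameter 18, 4 thick. Its axis height is not given: 115 to 155 above the bench
- stand_over (a point): point on the bench exactly below the middle of the slide's flat top edge (stand x=-3, y=0); axes as the stand's. The top edge is always 14 above the stud's axis and clear above the post's top, so the height can be felt there from above, or seen. The slide reaches 60 below the stud's axis and does not move when pushed
- spool: bystander: upright spool of solder, diameter 56, 52 high, origin under its middle
- jar: bystander: amber glass jar with black cap, diameter 50, 55 high, origin under its middle
- driver: bystander: screwdriver lying on the bench, 170 long, origin near its middle

How it is judged (in metres and radians):
On the way:
1. the bracket stands upright on its ledge on the bench, let go (angle between bracket's own x axis and vertical below 0.08 rad and height (world z) of bracket below 0.005 m and contact force between the fingers and bracket below 0.05 N and linear speed of bracket below 0.02 m/s), for 0.2 s.
At the end, for the whole second after the job is handed in: the bracket hangs free of the bench on the stud, stud in the notch: the notch's top is within 7 mm, seen from above, of the neck's middle and at the stud's height (115 to 163 mm), the bracket upright within 0.15 rad, its plate square to the stud within 0.2 rad, at rest and released (horizontal distance between bracket_seat and stand_foot below 0.007 m and height (world z) of bracket_seat between 0.115 and 0.163 m and angle between bracket's own x axis and vertical below 0.15 rad and angle between the z axis of bracket and the x axis of stand, either way round below 0.2 rad and linear speed of bracket below 0.02 m/s and angular speed of bracket below 0.15 rad/s); the robot touches nothing.
It fails at once if the spool was moved more than 2 cm (distance of spool from where it was at the start of the episode above 0.02 m).
It fails at once if the jar was moved more than 2 cm (distance of jar from where it was at the start of the episode above 0.02 m).
It fails at once if the screwdriver was moved more than 2 cm (distance of driver from where it was at the start of the episode above 0.02 m).
It also fails if it takes over 72 s, if anything falls off the work surface, if the arm or the gripper's body presses on something with over 40 N, if the wrist force passes 120 N, or if a joint passes its speed limit or range.

### The arm

A 7-joint arm with a two-finger parallel gripper is mounted at the origin on the work surface. World frame = base frame: x ahead of the robot, y to its left, z up, the work surface at z = 0. Lengths are in m, angles in degrees, forces in N, time in s.
With the tool pointing down it reaches from about 0.35 to 0.775 m from the base axis. Payload 3.1 kg.
Tool frame: the origin (TCP) lies at the very end of the fingers, on their centre line; the grasp point (between the pads) lies 19 mm behind it (robot.grip_point_offset is the distance from the TCP to the grasp point, in m); z points along the fingers, y is the line along which they close (so a half turn about z gives the same grasp; the last joint's range is limited). The gripper opens to 85 mm and grips with 20 to 120 N. Pads are 22 mm wide; open, the fingers measure 114 mm over their backs; the gripper's body (76 mm by 85 mm) begins 54 mm behind the grasp point. The pads swing forward as they close: fully open they stand 13 mm farther back than shut.
Start: joints at [61.553, 17.813, 0.802, 86.603, -0.252, 75.585, -1.558], TCP at [0.242, -0.494, 0.206] pointing down, gripper open.
Joint ranges: [-154.91, 154.91], [-16.99, 109.72], [-72.82, 74.43], [7.12, 147.25], [-82.49, 262.49], [11.32, 116.49], [-174.64, 174.64]. Speed limits (degrees/s): [159.86, 159.86, 180, 180, 180, 180, 180].

### API

Orientations are given as [roll, pitch, yaw] about the fixed x, y, z axes, in that order (R = Rz(yaw) Ry(pitch) Rx(roll)).
In Python, from station import robot, eyes gives the robot as it stands. The module is installed in compiled form; this text tells all that it offers.
- The arm moves only by the tool arm_command, never from a script. Its argument "targets" is a list that holds one entry, the list of rows, each a list of 7 numbers: the shift along the tool's x, y, z scaled (see below), then the turn, a rotation vector about the tool's x, y, z scaled (see below), then the opening, from -1 (shut) to 1 (fully open). A call has 1 to 10 rows; each row shifts and turns the commanded pose from where the row before left it, along the tool's axes as they then stand; what a row does not reach is not made up. The controller multiplies each number of a shift by 5 cm and each number of a turn by 0.08 rad. A row lasts 1/10 s, in which the tool goes at most 50 mm and 8.59 degrees, less where a joint would pass 70% of its speed; a pose out of reach is approached as far as the arm can. A call with a number of a shift or a turn outside -1 to 1 is refused whole. A call with a gripper value outside its range is refused whole. The fingers move at their own pace and stop on an object; the grip force is fixed at half the most. Time passes only in rows, so rows that do not move let the fingers close. It gives the time, the measured TCP pose, the force, the opening and the grip force at its end, in the units of the state.
- robot.state(): the state, without advancing time (a new reading comes with each control period).
- eyes.snapshot(name): name is "scene" or "side" or "wrist"; returns the picture (420x560x3 uint8, red, green, blue); there is no depth.
- eyes.calibration(name): a dict with "fov_y" (degrees; the focal length in pixels is half the picture's height over the tangent of half this angle, whatever the lens; pixels are square), "cx", "cy" (the principal point, pixels), "D" ([k1, k2, p1, p2, k3] as OpenCV has them; the pictures are not rectified), "camera_from_world" (4x4, takes a point from world to camera coordinates). Camera axes: x right, y up, looking along -z (the intrinsics and any distortion apply to the point x, -y, -z); pixel columns grow to the right and rows downward; lengths in m; the calibration is good to about 2 mm. A picture is of the moment at which its call begins: read the wrist's pose just before it. calibration takes no time and is no camera call; for the wrist camera it gives the pose at the moment of the call.
- robot.sign_off(): hands the job in; it is judged then, once.
The state is a dict: "time": time; "joints": joint angles; "qd": joint speeds; "joint_torque": joint torques, N m; "tcp_pos": TCP position; "tool_rot": TCP orientation; "contact_force": force on the tool from outside, world axes, zero at the start; "torque": the same for the moment, N m; "width": opening from 0.0 (shut) to 1.0 (fully open); "grip_force": force on a finger pad.
Only numpy, scipy, OpenCV 4.12 (cv2) and the standard library are available. Lean on these libraries where they do the work, as an engineer would, in place of code of your own. Each camera call takes 0.05 s, during which the arm holds its last target. There are 200 camera calls.

## Working session

There is one attempt and no reset: what is moved stays moved. The work goes in short steps, Python scripts to look and compute and a tool call to move; the robot and the scene stay as the last step left them, time stands still between calls to the robot, and variables do not carry over. Pictures are saved under pics/ and viewed, at most 10 in all, crops included, and the job is handed in when it is done.

Besides the shell and the picture viewer there is one more tool, called after "Call:" as name(argument=value, ...) on one line, values as JSON. arm_command: Moves the arm, as the interface text tells. Shifts and turns lie within -1 to 1; 1 stands for 5 cm of shift or 0.08 rad of turn. Its arguments: {"type":"object","properties":{"targets":{"type":"array","items":{"type":"array","items":{"type":"array","items":{"type":"number","minimum":-1,"maximum":1}}}}},"required":["targets"]}

```bash
mkdir -p pics; cat > h.py <<'E'
import numpy as np, cv2
from station import robot, eyes
from scipy.spatial.transform import Rotation as R
def K(c,h=420):
    f=h/2/np.tan(np.radians(c["fov_y"])/2); return np.array([[f,0,c["cx"]],[0,f,c["cy"]],[0,0,1]])
F=np.diag([1,-1,-1])
def ray(c,px):
    T=np.array(c["camera_from_world"]); u=cv2.undistortPoints(np.array([[px]],float),K(c),np.array(c["D"],float))[0,0]
    d=T[:3,:3].T@(F@np.array([u[0],u[1],1])); o=-T[:3,:3].T@T[:3,3]; return o,d
def onz(c,px,z):
    o,d=ray(c,px); return o+d*(z-o[2])/d[2]
def proj(c,P):
    T=np.array(c["camera_from_world"]); P=np.atleast_2d(P)@T[:3,:3].T+T[:3,3]; P=P@F
    return cv2.projectPoints(P,np.zeros(3),np.zeros(3),K(c),np.array(c["D"],float))[0][:,0]
def tri(obs):
    A=np.zeros((3,3));b=np.zeros(3)
    for c,px in obs:
        o,d=ray(c,px);d=d/np.linalg.norm(d);M=np.eye(3)-np.outer(d,d);A+=M;b+=M@o
    return np.linalg.solve(A,b)
def save(name,fn,crop=None,s=1):
    im=eyes.snapshot(name)[:,:,::-1]
    cv2.imwrite("pics/raw_"+fn,im)
    if crop: x0,y0,x1,y1=crop; im=im[y0:y1,x0:x1]
    cv2.imwrite("pics/"+fn,cv2.resize(im,None,fx=s,fy=s,interpolation=cv2.INTER_CUBIC))
E
python3 - <<'E'
from h import *
for n in("scene","side"):
    save(n,n+"1.png",None,1.42); c=eyes.calibration(n); T=np.array(c["camera_from_world"]); print(n,c["fov_y"],c["cx"],c["cy"],c["D"],-T[:3,:3].T@T[:3,3],-T[2,:3])
print(robot.state(),robot.grip_point_offset)
E
```

```text
scene 43.674458604181524 280.72162340912587 211.5378354310993 [-0.11075227  0.          0.          0.          0.        ] [1.05493336 0.28604993 0.75620793] [-0.48408542 -0.34688913 -0.80332387]
side 46.478943101695315 287.2218492622895 208.24018726301782 [-0.1482844  0.         0.         0.         0.       ] [0.16346016 0.61465905 0.6080437 ] [ 0.46878279 -0.64871284 -0.59951176]
{'time': 0.1, 'joints': array([61.55135746, 17.85641819,  0.80302562, 86.68134672, -0.25314595,
       75.58567967, -1.55804189]), 'qd': array([-0.05401063, -0.20570619,  0.05354952, -0.36580967, -0.05816725,
        0.12149793, -0.02558821]), 'joint_torque': array([ 4.95618333e-04, -3.80855656e+01,  1.46349482e-01, -2.31242609e+01,
        1.21999692e-02,  8.11233069e-03, -2.56144767e-05]), 'tcp_pos': array([ 0.24131273, -0.49345058,  0.20453446]), 'tool_rot': array([-1.79878412e+02,  4.49144971e-03,  2.60627203e+01]), 'contact_force': array([-0.51280022,  0.18539523, -0.25382788]), 'torque': array([0.0573347 , 0.10537816, 0.00354635]), 'grip_force': 0.0, 'width': 0.9993145714386893} 0.0187
```

View pics/scene1.png

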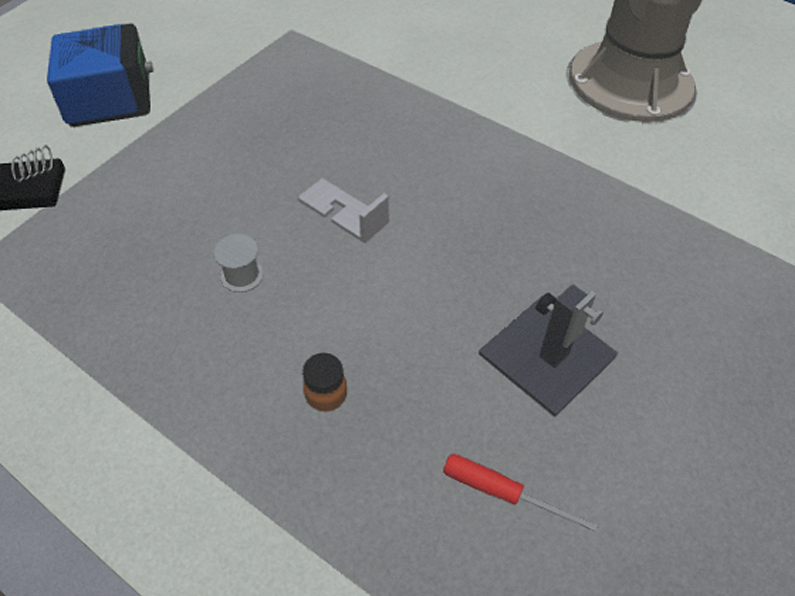

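View pics/side1.png

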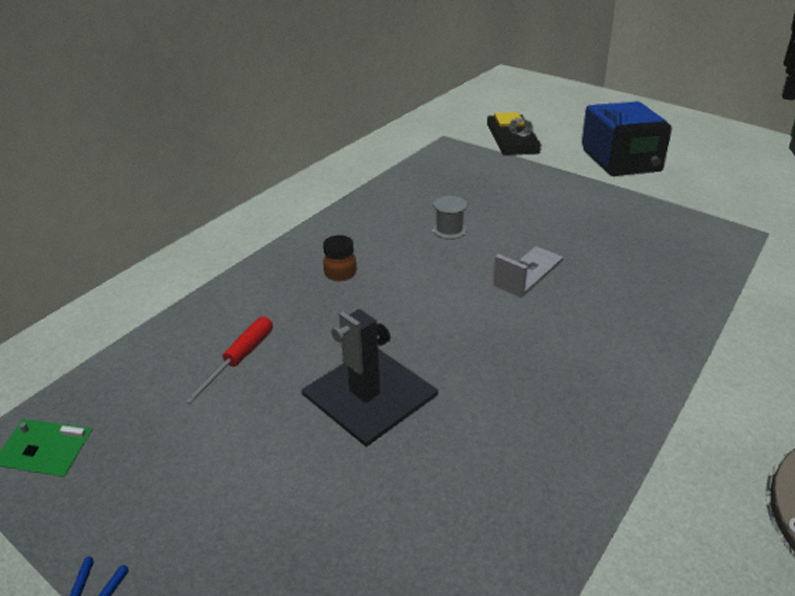

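```bash
cat >> h.py <<'E'
def duo(fn,a,ca,b,cb,s=5):
    o=[]
    for im,(x0,y0) in((a,ca),(b,cb)):
        w,h=390//s,580//s
        p=cv2.resize(im[y0:y0+h,x0:x0+w],None,fx=s,fy=s,interpolation=cv2.INTER_CUBIC)
        p=cv2.convertScaleAbs(p,alpha=1.5)
        for k in range(0,w,10): cv2.line(p,(k*s,0),(k*s,8 if k%50 else 16),(0,255,255),1)
        for k in range(0,h,10): cv2.line(p,(0,k*s),(8 if k%50 else 16,k*s),(0,255,255),1)
        o.append(p)
    cv2.imwrite("pics/"+fn,np.hstack(o))
E
python3 - <<'E'
from h import *
a=cv2.imread("pics/raw_scene1.png");b=cv2.imread("pics/raw_side1.png")
duo("d1.png",a,(204,95),b,(335,150))
duo("d2.png",a,(335,190),b,(210,205),4)
E
```

```text
(no output)
```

View pics/d1.png

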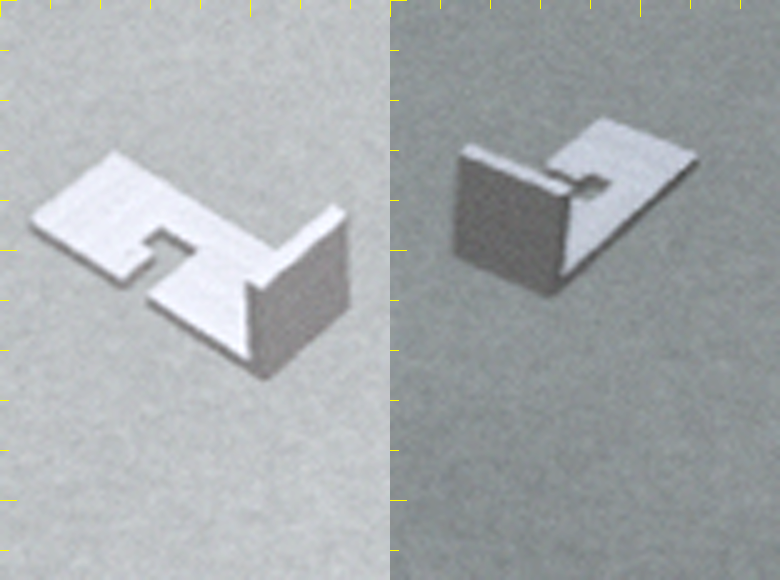

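View pics/d2.png

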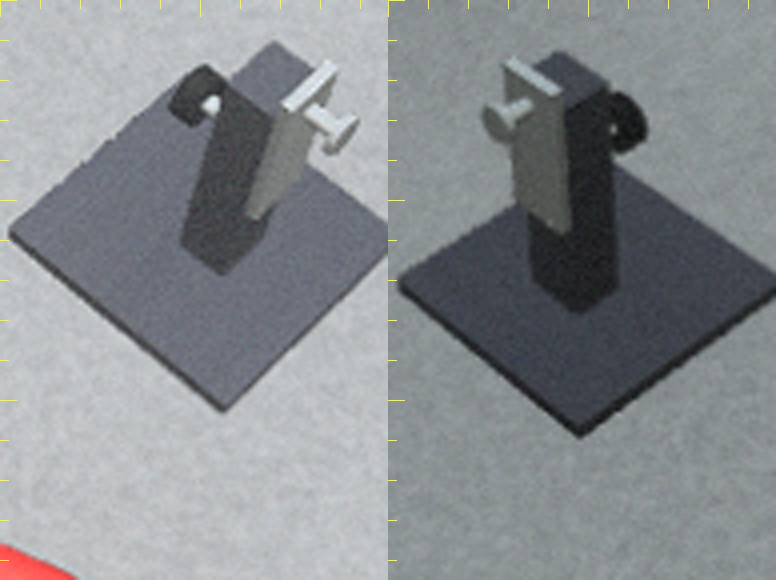

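Crops show all key corners; fitting poses to the readings.

```bash
cat > fit.py <<'E'
from h import *
from scipy.optimize import least_squares
cs,cd=eyes.calibration("scene"),eyes.calibration("side")
def px(p,o,s): return (np.array(p)+.5)/s-.5+np.array(o)
B=[(cs,px(p,(204,95),5),m) for p,m in [((115,150),(125,-25,8)),((32,217),(125,25,8)),((124,281),(74,25,8)),((148,296),(61,25,8)),((265,380),(0,25,0)),((248,285),(8,25,53)),((347,212),(0,-25,53)),((334,205),(8,-25,53)),((350,306),(0,-25,0))]]
B+=[(cd,px(p,(335,150),5),m) for p,m in [((212,118),(125,25,8)),((307,153),(125,-25,8)),((65,256),(0,25,0)),((161,297),(0,-25,0)),((68,152),(0,25,53)),((76,145),(8,25,53)),((182,192),(8,-25,53)),((173,198),(0,-25,53))]]
def fb(v):
    r=[]
    for c,p,m in B:
        m=np.array(m)/1e3; P=R.from_euler('z',v[2]).apply(m)+[v[0],v[1],0]; r+=list(proj(c,P)[0]-p)
    return np.array(r)
s=least_squares(fb,[.3,-.2,-2.2],loss='soft_l1'); print("bracket",s.x[:2],np.degrees(s.x[2]));print(fb(s.x).reshape(-1,2).round(1).tolist())
# stand: last item 'h' = relative to stud height
S=[(cs,px(p,(335,190),4),m,k) for p,m,k in [((10,232),(80,60,10),0),((222,404),(-40,60,10),0),((273,42),(80,-60,10),0),((222,275),(0,15,10),0),((182,243),(24,15,10),0),((283,105),(0,15,14),1),((295,112),(-6,15,14),1),((328,60),(0,-15,14),1),((338,66),(-6,-15,14),1),((345,135),(-23,0,0),1)]]
S+=[(cd,px(p,(210,205),4),m,k) for p,m,k in [((12,283),(-40,60,10),0),((192,430),(-40,-60,10),0),((389,283),(80,-60,10),0),((190,313),(0,-15,10),0),((142,280),(0,15,10),0),((230,288),(24,-15,10),0),((120,58),(0,15,14),1),((115,65),(-6,15,14),1),((172,88),(0,-15,14),1),((166,97),(-6,-15,14),1),((110,122),(-23,0,0),1)]]
def fs(v):
    r=[]
    for c,p,m,k in S:
        m=np.array(m)/1e3; P=R.from_euler('z',v[2]).apply(m)+[v[0],v[1],k*v[3]]; r+=list(proj(c,P)[0]-p)
    return np.array(r)
t=least_squares(fs,[.5,.1,-1.5,.13],loss='soft_l1'); print("stand",t.x,np.degrees(t.x[2]));print(fs(t.x).reshape(-1,2).round(1).tolist())
if __name__=="__main__":
    for n,p,z in(("spool",(237,250),.052),("jar",(323,365),.055),("drv",(483,478),.015),("drv tip",(595,527),0)): print(n,onz(cs,np.array(p)/1.42,z))
E
python3 fit.py
```

```text
bracket [ 0.52450535 -0.13214717] -93.35496696978474
[[-0.2, 0.2], [-0.8, 0.4], [-0.5, -0.5], [-0.4, -0.3], [0.0, 0.8], [-0.7, -1.3], [0.4, 0.2], [-0.3, -0.3], [-0.1, 0.6], [-0.0, 0.4], [0.4, 1.0], [-1.1, 1.0], [-0.0, 1.7], [0.0, 0.9], [0.5, 0.6], [0.2, -0.2], [-0.1, 0.4]]
stand [ 0.56185421  0.17124453 -1.74018772  0.12146309] -99.70541198037661
[[-0.7, -1.9], [1.3, 0.2], [-21.7, 6.4], [-0.4, 0.5], [-1.4, -0.2], [-0.9, -1.3], [-0.7, -0.7], [-0.0, -1.2], [0.7, -0.5], [-0.1, -0.0], [-1.8, -0.7], [-0.6, 0.0], [1.7, -0.6], [-0.4, 2.2], [0.0, 1.6], [-0.0, 1.4], [0.7, -0.0], [-1.0, -0.1], [0.4, 1.0], [-1.0, 0.5], [-1.2, 1.9]]
spool [ 0.68691814 -0.2261521   0.052     ]
jar [ 0.75357112 -0.03159801  0.055     ]
drv [0.74470867 0.17641088 0.015     ]
drv tip [0.71614314 0.30003479 0.        ]
```

```bash
python3 - <<'E'
s=open('fit.py').read()
s=s.replace("((273,42),(80,-60,10),0)","((273,42),(24,-15,125),0),((222,90),(24,15,125),0),((270,120),(0,15,125),0)")
s=s.replace("((230,288),(24,-15,10),0),","((230,288),(24,-15,10),0),((219,85),(24,-15,125),0),((178,108),(0,-15,125),0),((170,52),(24,15,125),0),")
s=s.replace('if __name__=="__main__":\n','''if __name__=="__main__":
    bx=lambda a,b,k=0:[((x,y,z),k) for x in a[::1] for y in b for z in(0,)]
    def ov(c,im,pts,pose,h,o,sc):
        for m,k in pts:
            P=R.from_euler('z',pose[2]).apply(np.array(m)/1e3)+[pose[0],pose[1],k*h]; q=(proj(c,P)[0]-o+.5)*sc-.5
            cv2.circle(im,tuple(int(v*16) for v in q),24,(0,0,255),-1,16,4)
    L=lambda a,b:[tuple(np.array(a)+(np.array(b)-a)*i/12) for i in range(13)]
    st=[(p,0) for a,b in [((-40,60,10),(80,60,10)),((-40,-60,10),(-40,60,10)),((-40,-60,10),(80,-60,10)),((0,15,10),(0,15,125)),((0,-15,10),(0,-15,125)),((24,15,125),(24,-15,125))] for p in L(a,b)]
    st+=[(p,1) for a,b in [((-6,15,14),(-6,-15,14)),((-6,15,-60),(-6,15,14)),((-6,-15,-60),(-6,15,-60))] for p in L(a,b)]
    st+=[((-23,9*np.cos(a),9*np.sin(a)),1) for a in np.arange(0,6.3,.4)]
    ims=[]
    for c,f,o in((cs,"scene",(335,190)),(cd,"side",(210,205))):
        im=cv2.imread(f"pics/raw_{f}1.png")[o[1]:o[1]+145,o[0]:o[0]+97]; im=cv2.resize(im,None,fx=4,fy=4,interpolation=cv2.INTER_CUBIC); im=cv2.convertScaleAbs(im,alpha=1.5)
        ov(c,im,st,t.x,t.x[3],o,4); ims.append(im)
    cv2.imwrite("pics/ov.png",np.hstack(ims))
''')
open('fit.py','w').write(s)
E
python3 fit.py
```

```text
bracket [ 0.52450535 -0.13214717] -93.35496696978474
[[-0.2, 0.2], [-0.8, 0.4], [-0.5, -0.5], [-0.4, -0.3], [0.0, 0.8], [-0.7, -1.3], [0.4, 0.2], [-0.3, -0.3], [-0.1, 0.6], [-0.0, 0.4], [0.4, 1.0], [-1.1, 1.0], [-0.0, 1.7], [0.0, 0.9], [0.5, 0.6], [0.2, -0.2], [-0.1, 0.4]]
stand [ 0.56235987  0.17110699 -1.72442491  0.12146219] -98.80226957928824
[[-1.0, -1.0], [1.8, 0.5], [-0.6, -1.3], [0.2, -2.3], [0.9, -0.7], [-0.5, 0.7], [-1.7, 0.1], [-1.0, -1.1], [-0.8, -0.5], [-0.4, -1.2], [0.3, -0.4], [-0.1, 0.0], [-2.1, -0.4], [-0.1, -0.3], [1.3, -1.4], [-0.5, 2.0], [-0.3, 1.5], [-0.2, 1.0], [0.1, -0.2], [-0.9, 1.0], [-0.4, -0.1], [0.4, -0.1], [-1.2, -0.1], [0.3, 0.8], [-1.1, 0.3], [-1.3, 1.8]]
spool [ 0.68691814 -0.2261521   0.052     ]
jar [ 0.75357112 -0.03159801  0.055     ]
drv [0.74470867 0.17641088 0.015     ]
drv tip [0.71614314 0.30003479 0.        ]
```

View pics/ov.png

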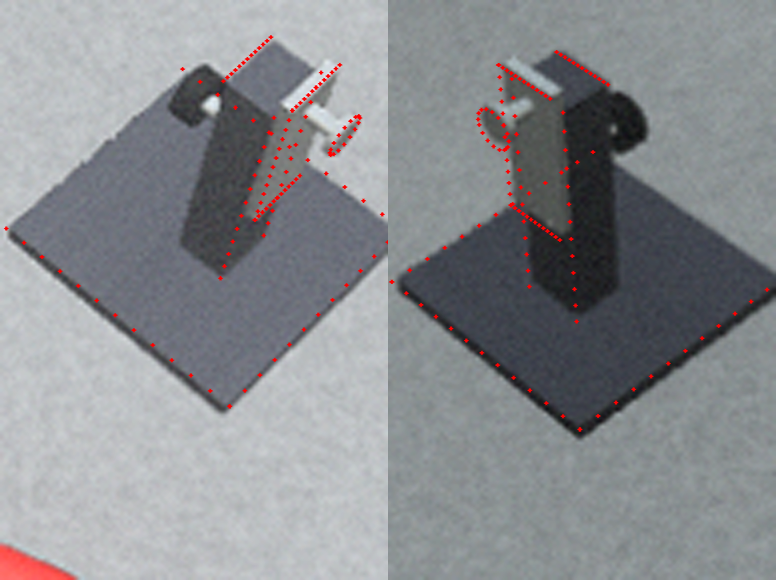

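```bash
cat >> h.py <<'E'
def to(pos,rot=None):
    """tool-frame shift (5 cm units) and turn (0.08 rad units) from measured pose to pos, rot(Rotation)"""
    s=robot.state(); Rc=R.from_euler('xyz',s['tool_rot'],degrees=True)
    print("shift",(Rc.inv().apply(np.array(pos)-s['tcp_pos'])/.05).round(3))
    if rot is not None: print("turn",((Rc.inv()*rot).as_rotvec()/.08).round(3))
    print("t",s['time'],s['tcp_pos'].round(4),s['tool_rot'].round(2),"q",s['joints'].round(1),"F",s['contact_force'].round(1),"w",round(s['width'],3),s['grip_force'])
def axes(z,y):
    z=np.array(z,float);z/=np.linalg.norm(z);y=np.array(y,float);y-=z*(z@y);y/=np.linalg.norm(y)
    return R.from_matrix(np.c_[np.cross(y,z),y,z])
E
python3 -c "
from h import *
a=np.radians(-3.35)
to([.5187,-.232,.09],axes([0,0,-1],[np.cos(a),np.sin(a),0]))"
```

```text
shift [ 7.281 -2.255  2.295]
turn [-2.5000e-02 -1.3000e-02 -1.3218e+01]
t 0.1 [ 0.2413 -0.4935  0.2045] [-179.88    0.     26.06] q [61.6 17.9  0.8 86.7 -0.3 75.6 -1.6] F [-0.5  0.2 -0.3] w 0.999 0.0
```

Call:
arm_command(targets=[[[0.8, -0.25, 0.2, 0, 0, 0, 1], [0.8, -0.25, 0.2, 0, 0, 0, 1], [0.8, -0.25, 0.2, 0, 0, 0, 1], [0.8, -0.25, 0.2, 0, 0, 0, 1], [0.8, -0.25, 0.2, 0, 0, 0, 1], [0.8, -0.25, 0.2, 0, 0, 0, 1], [0.8, -0.25, 0.2, 0, 0, 0, 1], [0.8, -0.25, 0.2, 0, 0, 0, 1], [0.8, -0.25, 0.2, 0, 0, 0, 1], [0.08, 0, 0.2, 0, 0, 0, 1]]])

```text
time: 1.1
tcp_pos: [0.5239, -0.2249, 0.1047]
tool_rot: [-179.8, -0.3, 26.7]
contact_force: [0.5, 0.6, -0.3]
width: 0.997
grip_force: 0.0
```

Call:
arm_command(targets=[[[0, 0, 0, 0, 0, -1, 1], [0, 0, 0, 0, 0, -1, 1], [0, 0, 0, 0, 0, -1, 1], [0, 0, 0, 0, 0, -1, 1], [0, 0, 0, 0, 0, -1, 1], [0, 0, 0, 0, 0, -1, 1], [0, 0, 0, 0, 0, -1, 1], [0, 0, 0, 0, 0, -1, 1], [0, 0, 0, 0, 0, -1, 1], [0, 0, 0, 0, 0, -1, 1]]])

```text
time: 2.1
tcp_pos: [0.5184, -0.2335, 0.1049]
tool_rot: [-179.9, 0.0, 72.1]
contact_force: [-0.2, 0.1, -0.3]
width: 1.001
grip_force: 0.0
```

Call:
arm_command(targets=[[[0, 0, 0, 0, 0, -1, 1], [0, 0, 0, 0, 0, -1, 1], [0, 0, 0, 0, 0, -1, 1], [0, 0, 0, 0, 0, -0.2, 1], [0, 0, 0, 0, 0, 0, 1]]])

```text
time: 2.6
tcp_pos: [0.5187, -0.2334, 0.1051]
tool_rot: [-180.0, -0.0, 86.5]
contact_force: [-0.5, -1.1, -0.2]
width: 1.001
grip_force: 0.0
```

```bash
python3 -c "
from h import *
a=np.radians(-3.35)
to([.5187,-.232,.03],axes([0,0,-1],[np.cos(a),np.sin(a),0]))
c=eyes.calibration('wrist'); save('wrist','w1.png')
v=[.5245,-.1321,np.radians(-93.35)]
for m in [(125,25,8),(125,-25,8),(74,25,8),(61,25,8),(0,25,53),(0,-25,53)]:
    P=R.from_euler('z',v[2]).apply(np.array(m)/1e3)+[v[0],v[1],0]; print(m,proj(c,P)[0].round(1))
"
```

```text
shift [ 2.700e-02 -1.000e-03  1.502e+00]
turn [-0.01  -0.002 -0.038]
t 2.6 [ 0.5187 -0.2334  0.1051] [-1.7995e+02 -1.0000e-02  8.6480e+01] q [ 38.5  26.  -22.1  91.4  10.5  64.7  10.4] F [-0.5 -1.1 -0.2] w 1.001 0.0
(125, 25, 8) [302.5 222. ]
(125, -25, 8) [250.3 222.1]
(74, 25, 8) [303.9 169.3]
(61, 25, 8) [304.3 154.9]
(0, 25, 53) [312.5  74.8]
(0, -25, 53) [239.3  75. ]
```

View pics/w1.png

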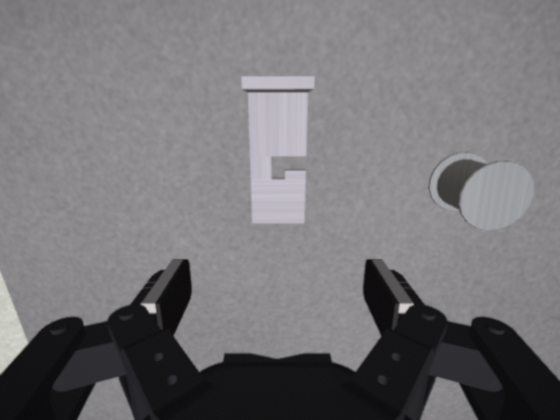

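Wrist view: bracket top-end corners at (252,222) and (305,222), ledge (241–315, 77) – within 2 mm of the fit. Descend and grip.

Call:
arm_command(targets=[[[0.03, 0.02, 0.5, 0, 0, 0, 1], [0, 0.02, 0.5, 0, 0, 0, 1], [0, 0, 0.5, 0, 0, 0, 1], [0, 0, 0.5, 0, 0, 0, 0.6], [0, 0, 0.1, 0, 0, 0, 0.3], [0, 0, 0, 0, 0, 0, -1], [0, 0, 0, 0, 0, 0, -1], [0, 0, 0, 0, 0, 0, -1], [0, 0, 0, 0, 0, 0, -1]]])

```text
time: 3.55
tcp_pos: [0.5223, -0.2322, 0.0019]
tool_rot: [179.9, 0.1, 86.6]
contact_force: [0.5, -0.3, 0.6]
width: 0.005
grip_force: 0.0
```

```bash
python3 -c "
from h import *
to([.52,-.232,.05])
save('side','s2.png',(300,100,440,205),5)
"
```

```text
shift [-0.    -0.045 -0.963]
t 3.55 [ 0.5223 -0.2322  0.0019] [1.7986e+02 6.0000e-02 8.6560e+01] q [ 36.9  32.9 -20.4  97.1  13.8  52.4   7.6] F [ 0.5 -0.3  0.6] w 0.005 0.0
```

View pics/s2.png

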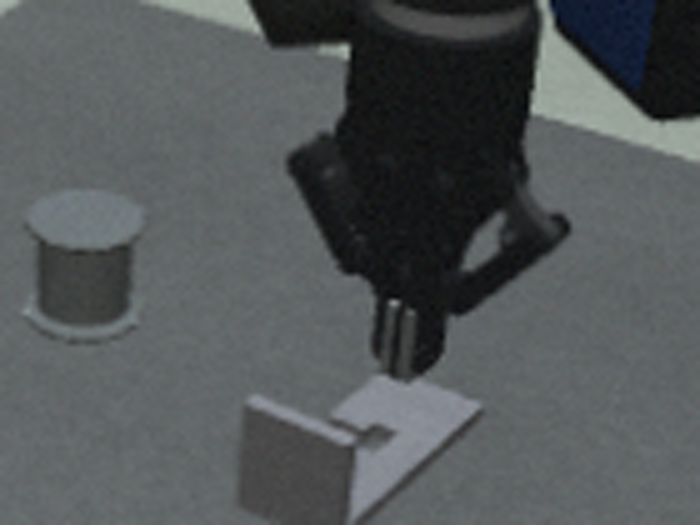

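```bash
python3 -c "
from h import *
c=eyes.calibration('side'); s=robot.state()
f=lambda P:((proj(c,P)-[300,100]+.5)*5-.5).round(0).tolist()
print('tcp',f([s['tcp_pos'],s['tcp_pos']+[0,0,.01]]))
v=[.5255,-.1321,np.radians(-93.35)]
for m in [(125,25,8),(125,-25,8),(0,25,53),(8,25,53),(8,-25,53),(0,-25,53)]:
    P=R.from_euler('z',v[2]).apply(np.array(m)/1e3)+[v[0],v[1],0]; print(m,f(P))
w=[(125,25,8),(125,-25,8),(8,25,53),(8,-25,53)];o=[(375,375),(482,408),(252,393),(355,440)]
from scipy.optimize import least_squares
def g(v): return np.concatenate([proj(c,R.from_euler('z',v[2]).apply(np.array(m)/1e3)+[v[0],v[1],0])[0]*5-np.array(p)-[1500,500] for m,p in zip(w,o)])
r=least_squares(g,v);print(r.x,np.degrees(r.x[2]),r.fun.round(1))
"
```

```text
tcp [[399.0, 422.0], [401.0, 404.0]]
(125, 25, 8) [[385.0, 369.0]]
(125, -25, 8) [[482.0, 407.0]]
(0, 25, 53) [[241.0, 406.0]]
(8, 25, 53) [[252.0, 398.0]]
(8, -25, 53) [[356.0, 440.0]]
(0, -25, 53) [[345.0, 449.0]]
[ 0.5240981  -0.13046223 -1.61697187] -92.6456636441749 [ 5.8 -6.  -3.5 -1.3 -2.1  5.7  0.1  0.9]
```

```bash
python3 -c "
from h import *
c=eyes.calibration('wrist'); s=robot.state(); Rc=R.from_euler('xyz',s['tool_rot'],degrees=True)
T=np.array(c['camera_from_world']); o=-T[:3,:3].T@T[:3,3]; print('cam in tool',Rc.inv().apply(o-s['tcp_pos']), 'dir',Rc.inv().apply(-T[2,:3]),c['fov_y'])
for b in (0,-.013,-.025,-.04): print(b,proj(c,[s['tcp_pos']+Rc.apply([0,y,b]) for y in(-.0425,0,.0425)]).round(0).tolist())
save('wrist','w2.png')
"
```

```text
cam in tool [ 0.07902937  0.00023489 -0.16888019] dir [-3.04005717e-01  7.96426266e-04  9.52669874e-01] 70.48351620380433
0 [[208.0, 243.0], [276.0, 243.0], [345.0, 243.0]]
-0.013 [[203.0, 252.0], [276.0, 252.0], [349.0, 253.0]]
-0.025 [[198.0, 263.0], [276.0, 263.0], [355.0, 263.0]]
-0.04 [[190.0, 277.0], [276.0, 277.0], [362.0, 278.0]]
```

View pics/w2.png

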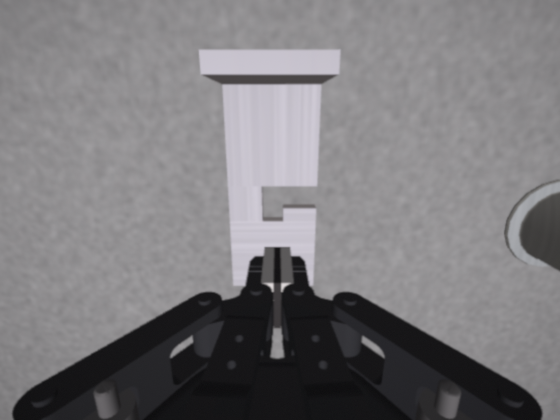

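```bash
python3 -c "
from h import *
c=eyes.calibration('wrist'); s=robot.state()
w=np.array([(0,-25,53),(0,25,53),(8,-25,53),(8,25,53),(125,-25,8),(125,25,8),(61,25,8),(74,25,8)])/1e3
p=np.array([(200,50),(340,50),(202,75),(339,75),(232,286),(315,286),(318,186),(316,207)],float)
v=[.5255,-.1321,np.radians(-93.35)]
print((proj(c,R.from_euler('z',v[2]).apply(w)+[v[0],v[1],0])-p).round(1).tolist())
from scipy.optimize import least_squares
def g(v): return (proj(c,R.from_euler('z',v[2]).apply(w)+[v[0],v[1],v[3]])-p).ravel()
r=least_squares(g,v+[0.]);print(r.x,np.degrees(r.x[2]),r.fun.round(1))
"
```

```text
[[-1.4, -3.1], [0.4, -3.0], [-1.5, -3.2], [-0.1, -3.2], [0.7, -2.0], [-2.4, -2.1], [-1.3, -1.5], [-0.2, -0.5]]
[ 5.25656170e-01 -1.33120095e-01 -1.62673214e+00 -3.69716013e-05] -93.20488602072078 [-0.5  0.4  0.8  0.  -0.6  0.   0.4 -0.3  1.6 -0.5 -1.6 -0.8 -0.7  0.1
  0.4  1. ]
```

Call:
arm_command(targets=[[[0, -0.02, -0.6, 0, 0, 0, 0.45], [0, -0.02, 0, 0, 0, 0, 0.45], [0, 0, 0, 0, 0, 0, 0.45], [0, 0, 0, 0, 0, 0, 0.45], [0, 0, 0, 0, 0, 0, 0.45]]])

```text
time: 4.15
tcp_pos: [0.5185, -0.2314, 0.0296]
tool_rot: [-179.9, -0.0, 86.6]
contact_force: [0.1, 0.9, 0.2]
width: 0.726
grip_force: 0.0
```

Call:
arm_command(targets=[[[0, 0, 0.4, 0, 0, 0, 0.45], [0, 0, 0.2, 0, 0, 0, 0.45], [0, 0, 0.1, 0, 0, 0, 0.45], [0, 0, 0.06, 0, 0, 0, 0.45], [0, 0, 0.04, 0, 0, 0, 0.45], [0, 0, 0, 0, 0, 0, 0.45]]])

```text
time: 4.75
tcp_pos: [0.5195, -0.2317, -0.0094]
tool_rot: [180.0, 0.0, 86.6]
contact_force: [0.1, 0.3, -0.2]
width: 0.722
grip_force: 0.0
```

Call:
arm_command(targets=[[[0, 0.01, 0.08, 0, 0, 0, 0.45], [0, 0, 0, 0, 0, 0, 0.45]]])

```text
time: 4.95
tcp_pos: [0.5197, -0.2316, -0.0136]
tool_rot: [-180.0, -0.0, 86.6]
contact_force: [-1.2, -0.2, -0.8]
width: 0.726
grip_force: 0.0
```

Call:
arm_command(targets=[[[0, 0, 0.06, 0, 0, 0, 0.45], [0, 0, 0, 0, 0, 0, 0.45]]])

```text
time: 5.15
tcp_pos: [0.5195, -0.2315, -0.0168]
tool_rot: [-180.0, -0.0, 86.6]
contact_force: [0.5, -0.7, 0.0]
width: 0.723
grip_force: 0.0
```

Call:
arm_command(targets=[[[0, 0, 0.06, 0, 0, 0, 0.45], [0, 0, 0, 0, 0, 0, 0.45]]])

```text
time: 5.35
tcp_pos: [0.5194, -0.2315, -0.0199]
tool_rot: [-180.0, -0.0, 86.6]
contact_force: [0.1, -0.9, 0.1]
width: 0.723
grip_force: 0.0
```

Call:
arm_command(targets=[[[0, 0, 0.06, 0, 0, 0, 0.45], [0, 0, 0, 0, 0, 0, 0.45]]])

```text
time: 5.55
tcp_pos: [0.5194, -0.2315, -0.0229]
tool_rot: [-180.0, -0.0, 86.6]
contact_force: [-0.8, 1.3, -0.5]
width: 0.726
grip_force: 0.0
```

Call:
arm_command(targets=[[[0, 0, 0.04, 0, 0, 0, 0.45], [0, 0, 0, 0, 0, 0, 0.45]]])

```text
time: 5.75
tcp_pos: [0.5195, -0.2316, -0.0248]
tool_rot: [-180.0, -0.0, 86.6]
contact_force: [1.2, -0.2, -0.7]
width: 0.722
grip_force: 0.0
```

Call:
arm_command(targets=[[[0, 0, 0.04, 0, 0, 0, 0.45], [0, 0, 0, 0, 0, 0, 0.45]]])

```text
time: 5.95
tcp_pos: [0.5196, -0.2316, -0.0268]
tool_rot: [-180.0, -0.0, 86.6]
contact_force: [-0.8, -0.0, 0.4]
width: 0.721
grip_force: 0.0
```

Call:
arm_command(targets=[[[0, 0, 0.04, 0, 0, 0, 0.45], [0, 0, 0, 0, 0, 0, 0.45]]])

```text
time: 6.15
tcp_pos: [0.5196, -0.2316, -0.0288]
tool_rot: [-180.0, -0.0, 86.6]
contact_force: [-0.1, 0.0, -0.8]
width: 0.725
grip_force: 0.0
```

Call:
arm_command(targets=[[[0, 0, 0, 0, 0, 0, -1], [0, 0, 0, 0, 0, 0, -1], [0, 0, 0, 0, 0, 0, -1]]])

```text
time: 6.45
tcp_pos: [0.5201, -0.2318, -0.0281]
tool_rot: [180.0, 0.0, 86.6]
contact_force: [-0.6, 0.4, 3.3]
width: 0.566
grip_force: 62.6
```

Call:
arm_command(targets=[[[0, 0, -0.3, 0, 0, 0, -1], [0, 0, -0.7, 0, 0, 0, -1], [-0.3, -0.3, -0.8, 0, 0, 0, -1], [-0.5, -0.4, -0.6, 0, 0, 0, -1], [-0.5, -0.4, -0.4, 0, 0, 0, -1], [-0.5, -0.4, -0.2, 0, 0, 0, -1], [0, 0, 0, 0, 0, 0, -1]]])

```text
time: 7.15
tcp_pos: [0.4355, -0.3241, 0.1238]
tool_rot: [-180.0, 0.4, 86.0]
contact_force: [0.1, 0.6, -3.2]
width: 0.563
grip_force: 62.7
```

Call:
arm_command(targets=[[[0, 0, 0, 0, -0.6, 0, -1], [0, 0, 0, 0, -1, 0, -1], [0, 0, 0, 0, -1, 0, -1], [0, 0, 0, 0, -1, 0, -1], [0, 0, 0, 0, -1, 0, -1], [0, 0, 0, 0, -1, 0, -1], [0, 0, 0, 0, -1, 0, -1], [0, 0, 0, 0, -1, 0, -1], [0, 0, 0, 0, -1, 0, -1], [0, 0, 0, 0, -1, 0, -1]]])

```text
time: 8.15
tcp_pos: [0.44, -0.3159, 0.1218]
tool_rot: [179.9, 44.1, 86.5]
contact_force: [0.5, 0.1, -2.8]
width: 0.562
grip_force: 62.7
```

```bash
python3 -c "
from h import *
to([.45,-.32,.13])"
```

```text
shift [-0.165  0.205 -0.069]
t 8.15 [ 0.44   -0.3159  0.1218] [179.85  44.11  86.51] q [ 16.   20.5 -15.2 114.4  57.7  63.8 -37.4] F [ 0.5  0.1 -2.8] w 0.562 62.71223187446594
```

Call:
arm_command(targets=[[[0, 0, 0, 0, -1, 0, -1], [0, 0, 0, 0, -1, 0, -1], [0, 0, 0, 0, -1, 0, -1], [0, 0, 0, 0, -1, 0, -1], [0, 0, 0, 0, -1, 0, -1], [0, 0, 0, 0, -1, 0, -1], [0, 0, 0, 0, -1, 0, -1], [0, 0, 0, 0, -1, 0, -1], [0, 0, 0, 0, -1, 0, -1], [0, 0, 0, 0, -0.9, 0, -1]]])

```text
time: 9.15
tcp_pos: [0.4406, -0.3156, 0.1199]
tool_rot: [174.5, 89.3, 81.2]
contact_force: [-0.2, -0.2, -1.8]
width: 0.559
grip_force: 62.9
```

```bash
python3 -c "
from h import *
to([.44,-.32,.104],axes([0,-1,0],[1,0,0]))
save('scene','s3.png',(150,40,330,180),4)
s=robot.state();Rc=R.from_euler('xyz',s['tool_rot'],degrees=True);print(Rc.as_matrix().round(3))"
```

```text
shift [ 0.318 -0.007  0.092]
turn [-0.727 -0.15  -0.019]
t 9.15 [ 0.4406 -0.3156  0.1199] [174.53  89.3   81.2 ] q [ -7.6  53.3  -4.3 114.3  77.3  95.5 -78.8] F [-0.2 -0.2 -1.8] w 0.559 62.890191078186035
[[-0.004  0.998 -0.057]
 [ 0.012 -0.057 -0.998]
 [-1.    -0.004 -0.012]]
```

View pics/s3.png

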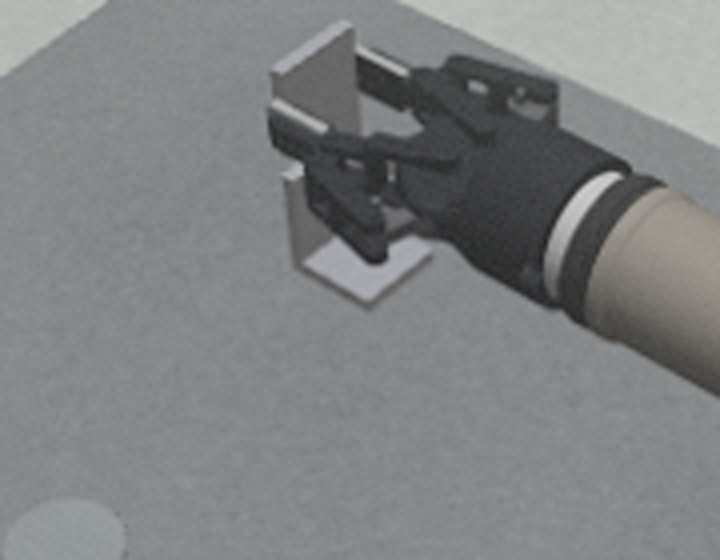

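Call:
arm_command(targets=[[[0.15, 0, 0, 0, 0, 0, -1], [0.15, 0, 0, 0, 0, 0, -1], [0.04, 0, 0, 0, 0, 0, -1], [0.02, 0, 0, 0, 0, 0, -1], [0, 0, 0, 0, 0, 0, -1]]])

```text
time: 9.7
tcp_pos: [0.4396, -0.3169, 0.1039]
tool_rot: [173.5, 89.3, 80.0]
contact_force: [-0.8, 0.5, -0.7]
width: 0.565
grip_force: 62.9
```

Call:
arm_command(targets=[[[0.03, 0, 0, 0, 0, 0, -1], [0, 0, 0, 0, 0, 0, -1]]])

```text
time: 9.9
tcp_pos: [0.4395, -0.3168, 0.1021]
tool_rot: [177.4, 89.4, 83.9]
contact_force: [-0.5, -0.5, -1.5]
width: 0.561
grip_force: 62.9
```

Call:
arm_command(targets=[[[0.03, 0, 0, 0, 0, 0, -1], [0, 0, 0, 0, 0, 0, -1]]])

```text
time: 10.1
tcp_pos: [0.4395, -0.3167, 0.1004]
tool_rot: [-179.5, 89.4, 87.1]
contact_force: [0.2, -0.3, -2.3]
width: 0.561
grip_force: 62.9
```

Call:
arm_command(targets=[[[0.03, 0, 0, 0, 0, 0, -1], [0, 0, 0, 0, 0, 0, -1]]])

```text
time: 10.3
tcp_pos: [0.4395, -0.3167, 0.0988]
tool_rot: [-178.4, 89.4, 88.2]
contact_force: [0.3, -0.3, -1.4]
width: 0.559
grip_force: 62.9
```

Call:
arm_command(targets=[[[0.02, 0, 0, 0, 0, 0, -1], [0, 0, 0, 0, 0, 0, -1]]])

```text
time: 10.5
tcp_pos: [0.4395, -0.3167, 0.0978]
tool_rot: [-179.0, 89.4, 87.6]
contact_force: [0.6, -0.1, -1.8]
width: 0.566
grip_force: 62.9
```

Call:
arm_command(targets=[[[0.02, 0, 0, 0, 0, 0, -1], [0, 0, 0, 0, 0, 0, -1]]])

```text
time: 10.7
tcp_pos: [0.4395, -0.3168, 0.0976]
tool_rot: [178.2, 89.5, 84.8]
contact_force: [0.4, 0.9, -0.2]
width: 0.558
grip_force: 62.9
```

Call:
arm_command(targets=[[[0.02, 0, 0, 0, 0, 0, -1], [0, 0, 0, 0, 0, 0, -1]]])

```text
time: 10.9
tcp_pos: [0.4394, -0.317, 0.0976]
tool_rot: [174.1, 89.6, 80.7]
contact_force: [0.2, 0.7, 3.6]
width: 0.56
grip_force: 63.0
```

Call:
arm_command(targets=[[[0.02, 0, 0, 0, 0, 0, -1], [0, 0, 0, 0, 0, 0, -1]]])

```text
time: 11.1
tcp_pos: [0.4394, -0.3172, 0.0976]
tool_rot: [167.1, 89.7, 73.6]
contact_force: [-0.4, 0.4, 6.1]
width: 0.559
grip_force: 63.0
```

Call:
arm_command(targets=[[[-0.03, 0, 0, 0, 0, 0, -1], [0, 0, 0, 0, 0, 0, 0.5], [0, 0, 0, 0, 0, 0, 0.5], [0, 0, 0, 0, 0, 0, 0.5], [0, 0, 0, 0, 0, 0, 0.5], [0, 0, 0, 0, 0, 0, 0.5], [0, 0, 0, 0, 0, 0, 0.5]]])

```text
time: 11.8
tcp_pos: [0.4395, -0.3167, 0.0963]
tool_rot: [-179.1, 89.4, 87.5]
contact_force: [-0.5, 0.1, 0.9]
width: 0.754
grip_force: 0.0
```

```bash
python3 -c "
from h import *
to([.44,-.2,.12],axes([0,0,-1],[0,1,0]))
save('scene','s4.png',(150,40,330,180),4);save('side','s4b.png')"
```

```text
shift [-0.448 -0.131 -2.336]
turn [-15.561  14.654 -15.73 ]
t 11.8 [ 0.4395 -0.3167  0.0963] [-179.1    89.37   87.47] q [ -7.6  56.4  -4.2 113.4  77.3  95.1 -80.8] F [-0.5  0.1  0.9] w 0.754 0.0
```

Call:
arm_command(targets=[[[0, 0, -0.3, 0, 0, 0, 0.5], [0, 0, -0.6, 0, 0, 0, 0.5], [0, 0, -0.6, 0, 0, 0, 0.5], [-0.8, 0, -0.2, 0, 0, 0, 0.5], [-0.9, 0, 0, 0, 0, 0, 0.5], [-0.8, 0, 0, 0, 0, 0, 0.5], [-0.2, 0, 0, 0, 0.9, 0, 0.5], [0, 0, 0, 0, 1, 0, 0.5], [0, 0, 0, 0, 1, 0, 0.5], [0, 0, 0, 0, 1, 0, 0.5]]])

```text
time: 12.9
tcp_pos: [0.4448, -0.2317, 0.2325]
tool_rot: [-180.0, 71.3, 86.7]
contact_force: [-0.1, -0.5, 0.4]
width: 0.75
grip_force: 0.0
```

Call:
arm_command(targets=[[[0, 0, 0, 0, 1, 0, 0.5], [0, 0, 0, 0, 1, 0, 0.5], [0, 0, 0, 0, 1, 0, 0.5], [0, 0, 0, 0, 1, 0, 0.5], [0, 0, 0, 0, 1, 0, 0.5], [0, 0, 0, 0, 1, 0, 0.5], [0, 0, 0, 0, 1, 0, 0.5], [0, 0, 0, 0, 1, 0, 0.5], [0, 0, 0, 0, 1, 0, 0.5], [0, 0, 0, 0, 1, 0, 0.5]]])

```text
time: 13.9
tcp_pos: [0.4446, -0.2315, 0.2326]
tool_rot: [-180.0, 25.4, 86.7]
contact_force: [0.0, -0.1, -1.5]
width: 0.745
grip_force: 0.0
```

Call:
arm_command(targets=[[[0, 0, 0, 0, 1, 0, 0.5], [0, 0, 0, 0, 1, 0, 0.5], [0, 0, 0, 0, 1, 0, 0.5], [0, 0, 0, 0, 1, 0, 0.5], [0, 0, 0, 0, 1, 0, 0.5], [0, 0, 0, 0, 0.7, 0, 0.5], [0, 0, 0, 0, 0, 0, 0.5]]])

```text
time: 14.6
tcp_pos: [0.4436, -0.235, 0.232]
tool_rot: [-179.9, -0.5, 86.3]
contact_force: [0.1, 0.2, -0.1]
width: 0.747
grip_force: 0.0
```

```bash
cp pics/raw_s4.png /dev/null; python3 -c "
from h import *
to([.44,-.3,.2],axes([0,0,-1],[0,1,0]))
save('scene','s5.png',(150,40,330,180),4);save('side','s5b.png')
for n in('s5','s5b'):
    im=cv2.imread('pics/raw_%s.png'%n).astype(int); 
    # bright neutral/pinkish pixels within mat
    g=im.min(2); print(n, g.mean())
"
```

```text
shift [-1.308  0.012  0.629]
turn [  0.069  -0.098 -20.431]
t 14.6 [ 0.4436 -0.235   0.232 ] [-179.9    -0.48   86.35] q [33.2 12.  -8.3 90.6  1.3 77.8 21.1] F [ 0.1  0.2 -0.1] w 0.747 0.0
s5 133.6385119047619
s5b 96.46715136054422
```

Call:
arm_command(targets=[[[0, 0, 0, 0, 0, 1, 0], [0, 0, 0, 0, 0, 1, 0], [0, 0, 0, 0, 0, 1, 0], [0, 0, 0, 0, 0, 1, 0], [0, 0, 0, 0, 0, 1, 0], [0, 0, 0, 0, 0, 1, 0], [0, 0, 0, 0, 0, 1, 0], [0, 0, 0, 0, 0, 1, 0], [0, 0, 0, 0, 0, 1, 0], [0, 0, 0, 0, 0, 1, 0]]])

```text
time: 15.7
tcp_pos: [0.445, -0.2307, 0.2324]
tool_rot: [-179.6, -0.3, 40.8]
contact_force: [-0.6, 0.2, 0.1]
width: 0.496
grip_force: 0.0
```

Call:
arm_command(targets=[[[0, 0, 0, 0, 0, 1, 0], [0, 0, 0, 0, 0, 1, 0], [0, 0, 0, 0, 0, 1, 0], [0, 0, 0, 0, 0, 1, 0], [0, 0, 0, 0, 0, 1, 0], [0, 0, 0, 0, 0, 1, 0], [0, 0, 0, 0, 0, 1, 0], [0, 0, 0, 0, 0, 1, 0], [0, 0, 0, 0, 0, 1, 0], [0, 0, 0, 0, 0, 0.6, 0]]])

```text
time: 16.7
tcp_pos: [0.445, -0.2307, 0.2323]
tool_rot: [-179.5, 0.0, -3.2]
contact_force: [-0.0, 0.1, 0.4]
width: 0.497
grip_force: 0.0
```

```bash
python3 -c "
from h import *
a=np.radians(-93.3)
to([.4413,-.2847,.17],axes([0,0,-1],[np.cos(a),np.sin(a),0]))
c=eyes.calibration('wrist'); im=eyes.snapshot('wrist')[:,:,::-1].copy(); cv2.imwrite('pics/w5.png',im)
zb=np.array([.057,.998,0]);yb=np.array([.998,-.057,0]);O=np.array([.4411,-.2887,0])
w=lambda x,y,z:O+zb*z/1e3+yb*y/1e3+np.array([0,0,x/1e3])
q=proj(c,[w(125,-25,0),w(125,25,0),w(125,25,8),w(125,-25,8),w(8,-25,53),w(8,25,53)]).round(1);print(q.tolist())
g=im.min(2)
x=int(q[:4,0].mean());y=int(q[:4,1].mean())
print(g[max(0,y-20):y+21:2,x].tolist());print(g[y,max(0,x-70):x+71:4].tolist())
"
```

```text
shift [-0.013  1.093  1.238]
turn [-0.106  0.006  0.029]
t 16.7 [ 0.445  -0.2307  0.2323] [-1.7952e+02  3.0000e-02 -3.1700e+00] q [ 24.7  11.5   1.3  91.   -0.7  77.7 -67. ] F [-0.   0.1  0.4] w 0.497 0.0
[[337.6, 219.7], [341.1, 169.7], [332.5, 169.7], [329.5, 219.6], [282.8, 189.1], [283.2, 152.3]]
[195, 195, 195, 195, 195, 196, 195, 195, 195, 195, 195, 195, 195, 195, 194, 193, 192, 191, 191, 190, 188]
[154, 153, 152, 151, 148, 153, 150, 146, 152, 152, 147, 149, 148, 99, 84, 84, 158, 195, 175, 148, 154, 146, 145, 147, 147, 149, 148, 145, 147, 144, 149, 149, 147, 146, 148, 147]
```

```bash
python3 -c "
import cv2,numpy as np
g=cv2.imread('pics/w5.png').min(2)
n,l,s,_=cv2.connectedComponentsWithStats((g>172).astype(np.uint8))
for i in range(1,n):
    if s[i][4]>60:
        p=np.argwhere(l==i)[:,::-1].astype(np.float32); print(s[i], cv2.boxPoints(cv2.minAreaRect(p)).round(1).tolist())
"
```

```text
[  422     0   138   408 19281] [[422.0, 0.0], [559.0, 0.0], [559.0, 407.0], [422.0, 407.0]]
[ 281  153   35   37 1218] [[281.0, 153.0], [315.0, 153.0], [315.0, 189.0], [281.0, 189.0]]
[329 171  10  49 374] [[327.8999938964844, 218.89999389648438], [331.1000061035156, 170.60000610351562], [338.70001220703125, 171.0], [335.6000061035156, 219.39999389648438]]
[ 224  302  107   56 4951] [[222.60000610351562, 305.79998779296875], [328.70001220703125, 301.20001220703125], [331.0, 354.70001220703125], [224.89999389648438, 359.3999938964844]]
[   0  311  117   93 5198] [[-41.79999923706055, 350.1000061035156], [74.30000305175781, 258.29998779296875], [116.5, 311.6000061035156], [0.30000001192092896, 403.3999938964844]]
[163 354  16  18 181] [[162.8000030517578, 370.0], [164.1999969482422, 352.8999938964844], [178.3000030517578, 354.1000061035156], [176.89999389648438, 371.20001220703125]]
[ 376  354   58   66 1457] [[360.5, 366.79998779296875], [380.5, 351.29998779296875], [433.1000061035156, 418.8999938964844], [413.1000061035156, 434.5]]
```

Call:
arm_command(targets=[[[-0.01, 0.6, 0.1, -0.1, 0, 0.03, 0], [0, 0.49, 0.2, 0, 0, 0, 0], [0, 0, 0.5, 0, 0, 0, 0], [0, 0, 0.6, 0, 0, 0, 0], [0, 0, 0.6, 0, 0, 0, 0], [0, 0, 0.6, 0, 0, 0, 0], [0, 0, 0.25, 0, 0, 0, 0], [0, 0, 0.15, 0, 0, 0, 0], [0, 0, 0, 0, 0, 0, 0]]])

```text
time: 17.65
tcp_pos: [0.4411, -0.2869, 0.0821]
tool_rot: [-180.0, 0.0, -3.3]
contact_force: [-0.7, -0.8, 0.6]
width: 0.5
grip_force: 0.0
```

```bash
python3 -c "
from h import *
a=np.radians(-93.3)
to([.4413,-.2847,.08],axes([0,0,-1],[np.cos(a),np.sin(a),0]))"
```

```text
shift [ 0.001 -0.044  0.041]
turn [-0.005  0.006 -0.004]
t 17.65 [ 0.4411 -0.2869  0.0821] [-1.7998e+02  3.0000e-02 -3.3200e+00] q [ 28.8  21.    3.  100.6  -1.3  58.5 -61. ] F [-0.7 -0.8  0.6] w 0.5 0.0
```

Call:
arm_command(targets=[[[0, -0.045, 0.04, 0, 0, 0, 0], [0, 0, 0, 0, 0, 0, -1], [0, 0, 0, 0, 0, 0, -1], [0, 0, 0, 0, 0, 0, -1], [0, 0, 0, 0, 0, 0, -1], [0, 0, 0, 0, 0, 0, -1], [0, 0, 0, 0, 0, 0, -1]]])

```text
time: 18.35
tcp_pos: [0.4419, -0.2859, 0.0812]
tool_rot: [179.9, -0.1, -3.4]
contact_force: [-0.1, 0.1, 5.2]
width: 0.079
grip_force: 61.1
```

```bash
python3 -c "
from h import *
xs=np.array([np.cos(np.radians(-98.8)),np.sin(np.radians(-98.8)),0]); ys=np.array([-xs[1],xs[0],0]); S=np.array([.5624,.1711,0])
print('foot',S-.0125*xs,'over',S-.003*xs,'xs',xs,'ys',ys)
a=np.radians(-98.8)
to(S-.0125*xs-.08*ys+[0,0,.15],axes([0,0,-1],[np.cos(a),np.sin(a),0]))"
```

```text
foot [0.56431232 0.18345285 0.        ] over [0.56285896 0.17406469 0.        ] xs [-0.15298584 -0.98822838  0.        ] ys [ 0.98822838 -0.15298584  0.        ]
shift [ 0.295 -9.666 -1.385]
turn [ 0.012 -0.027  1.176]
t 18.35 [ 0.4419 -0.2859  0.0812] [ 1.7994e+02 -1.2000e-01 -3.4100e+00] q [ 28.7  21.    3.  100.8  -1.3  58.1 -61.2] F [-0.1  0.1  5.2] w 0.079 61.078280210494995
```

Call:
arm_command(targets=[[[0, 0, -0.2, 0, 0, 0, -1], [0, 0, -0.6, 0, 0, 0, -1], [0, 0, -0.9, 0, 0, 0.6, -1], [0, 0, -0.9, 0, 0, 0.58, -1], [0.1, -0.5, -0.7, 0, 0, 0, -1], [0.1, -0.8, -0.1, 0, 0, 0, -1], [0.1, -0.8, 0, 0, 0, 0, -1], [0.1, -0.8, 0, 0, 0, 0, -1], [0.1, -0.8, 0, 0, 0, 0, -1], [0.1, -0.8, 0, 0, 0, 0, -1]]])

```text
time: 19.35
tcp_pos: [0.5044, -0.0663, 0.2496]
tool_rot: [180.0, 0.1, -8.8]
contact_force: [0.7, -0.6, -1.7]
width: 0.077
grip_force: 60.0
```

Call:
arm_command(targets=[[[0.1, -0.8, 0, 0, 0, 0, -1], [0.1, -0.8, 0, 0, 0, 0, -1], [0.1, -0.8, 0, 0, 0, 0, -1], [0.1, -0.8, 0, 0, 0, 0, -1], [0.05, -0.8, 0, 0, 0, 0, -1], [0, -0.7, 0, 0, 0, 0, -1], [0, 0, 0, 0, 0, 0, -1], [0, 0, 0, 0, 0, 0, -1]]])

```text
time: 20.15
tcp_pos: [0.5625, 0.1618, 0.249]
tool_rot: [179.9, 0.1, -8.7]
contact_force: [-0.0, -0.8, -2.3]
width: 0.077
grip_force: 60.0
```

```bash
python3 -c "
from h import *
a=np.radians(-98.8)
to([.5629,.1741,.222],axes([0,0,-1],[np.cos(a),np.sin(a),0]))"
```

```text
shift [-0.027 -0.246  0.54 ]
turn [0.022 0.031 0.028]
t 20.15 [0.5625 0.1618 0.249 ] [ 1.799e+02  1.400e-01 -8.670e+00] q [  -9.8   21.8  -11.5   75.4    4.3   83.4 -119.7] F [-0.  -0.8 -2.3] w 0.077 59.989142417907715
```

Now feel the slide's top with the bracket's foot.

Call:
arm_command(targets=[[[-0.03, -0.25, 0.3, 0, 0, 0.03, -1], [0, 0, 0.2, 0, 0, 0, -1], [0, 0, 0.04, 0, 0, 0, -1], [0, 0, 0, 0, 0, 0, -1]]])

```text
time: 20.55
tcp_pos: [0.5636, 0.1715, 0.2225]
tool_rot: [179.9, 0.1, -9.1]
contact_force: [0.4, 0.3, -1.9]
width: 0.071
grip_force: 59.9
```

Call:
arm_command(targets=[[[0, 0, 0.03, 0, 0, 0, -1], [0, 0, 0, 0, 0, 0, -1]]])

```text
time: 20.75
tcp_pos: [0.5642, 0.173, 0.2222]
tool_rot: [-180.0, -0.1, -9.0]
contact_force: [-0.3, -0.3, -2.2]
width: 0.072
grip_force: 59.9
```

Call:
arm_command(targets=[[[0, 0, 0.03, 0, 0, 0, -1], [0, 0, 0, 0, 0, 0, -1]]])

```text
time: 20.95
tcp_pos: [0.5639, 0.1736, 0.2202]
tool_rot: [180.0, -0.0, -9.0]
contact_force: [1.1, -0.3, -2.1]
width: 0.076
grip_force: 59.9
```

Call:
arm_command(targets=[[[0, 0, 0.03, 0, 0, 0, -1], [0, 0, 0, 0, 0, 0, -1]]])

```text
time: 21.15
tcp_pos: [0.5637, 0.1737, 0.2184]
tool_rot: [180.0, 0.0, -8.9]
contact_force: [0.5, 1.6, -1.9]
width: 0.075
grip_force: 59.9
```

Call:
arm_command(targets=[[[0, 0, 0.03, 0, 0, 0, -1], [0, 0, 0, 0, 0, 0, -1]]])

```text
time: 21.35
tcp_pos: [0.5637, 0.1736, 0.2169]
tool_rot: [180.0, 0.0, -9.0]
contact_force: [-0.0, -0.3, -3.7]
width: 0.078
grip_force: 59.9
```

Call:
arm_command(targets=[[[0, 0, 0.03, 0, 0, 0, -1], [0, 0, 0, 0, 0, 0, -1]]])

```text
time: 21.55
tcp_pos: [0.5641, 0.1738, 0.2166]
tool_rot: [-180.0, -0.1, -9.0]
contact_force: [-0.4, -0.3, 2.5]
width: 0.077
grip_force: 60.6
```

Call:
arm_command(targets=[[[0, 0, 0.02, 0, 0, 0, -1], [0, 0, 0, 0, 0, 0, -1]]])

```text
time: 21.75
tcp_pos: [0.5642, 0.174, 0.2166]
tool_rot: [-179.9, -0.1, -9.0]
contact_force: [-1.7, -0.8, 6.6]
width: 0.076
grip_force: 61.3
```

Call:
arm_command(targets=[[[0, 0, -0.12, 0, 0, 0, -1], [0, -0.1, 0, 0, 0, 0, -1], [0, -0.1, 0, 0, 0, 0, -1], [0, 0, 0.09, 0, 0, 0, -1], [0, 0, 0, 0, 0, 0, -1], [0, 0, 0, 0, 0, 0, -1]]])

```text
time: 22.35
tcp_pos: [0.5651, 0.1833, 0.2153]
tool_rot: [179.9, 0.1, -9.0]
contact_force: [-0.1, 0.3, -2.5]
width: 0.076
grip_force: 60.0
```

```bash
cat >> h.py <<'E'
xs=np.array([np.cos(np.radians(-98.8)),np.sin(np.radians(-98.8)),0]); ys=np.array([-xs[1],xs[0],0]); S=np.array([.5624,.1711,0])
def st():
    s=robot.state(); d=s['tcp_pos']-S; print("stand x %.1f y %.1f z %.1f mm"%(d@xs*1e3,d@ys*1e3,d[2]*1e3),s['tool_rot'].round(2),s['contact_force'].round(1),s['time'])
E
python3 -c "
from h import *
st()"
```

```text
stand x -12.4 y 0.8 z 215.3 mm [ 1.7994e+02  7.0000e-02 -8.9600e+00] [-0.1  0.3 -2.5] 22.35
```

Call:
arm_command(targets=[[[0, 0.02, 0.02, 0, 0, 0, -1], [0, 0, 0, 0, 0, 0, -1]]])

```text
time: 22.55
tcp_pos: [0.5653, 0.182, 0.215]
tool_rot: [180.0, 0.0, -9.0]
contact_force: [-0.5, -1.1, -1.8]
width: 0.078
grip_force: 60.0
```

Call:
arm_command(targets=[[[0, 0.02, 0, 0, 0, 0, -1], [0, 0, 0, 0, 0, 0, -1]]])

```text
time: 22.75
tcp_pos: [0.5652, 0.1812, 0.2153]
tool_rot: [180.0, -0.0, -9.0]
contact_force: [0.1, -0.1, -3.5]
width: 0.08
grip_force: 60.0
```

Call:
arm_command(targets=[[[0, 0.02, 0, 0, 0, 0, -1], [0, 0, 0, 0, 0, 0, -1]]])

```text
time: 22.95
tcp_pos: [0.565, 0.1803, 0.2152]
tool_rot: [180.0, -0.0, -9.0]
contact_force: [-0.1, -0.4, -2.4]
width: 0.077
grip_force: 60.0
```

Call:
arm_command(targets=[[[0, 0.02, 0, 0, 0, 0, -1], [0, 0, 0, 0, 0, 0, -1]]])

```text
time: 23.15
tcp_pos: [0.5648, 0.1795, 0.2152]
tool_rot: [180.0, 0.0, -9.0]
contact_force: [0.2, 0.1, -2.4]
width: 0.077
grip_force: 60.0
```

Call:
arm_command(targets=[[[0, 0.02, 0, 0, 0, 0, -1], [0, 0, 0, 0, 0, 0, -1]]])

```text
time: 23.35
tcp_pos: [0.5647, 0.179, 0.2152]
tool_rot: [-180.0, -0.0, -8.9]
contact_force: [-0.5, 0.8, -2.3]
width: 0.078
grip_force: 60.0
```

Call:
arm_command(targets=[[[0, 0.02, 0, 0, 0, 0, -1], [0, 0, 0, 0, 0, 0, -1]]])

```text
time: 23.55
tcp_pos: [0.5645, 0.1784, 0.2152]
tool_rot: [-179.9, -0.0, -8.9]
contact_force: [0.2, 2.1, -2.7]
width: 0.078
grip_force: 60.0
```

Call:
arm_command(targets=[[[0, 0.02, 0, 0, 0, 0, -1], [0, 0, 0, 0, 0, 0, -1]]])

```text
time: 23.75
tcp_pos: [0.5644, 0.1777, 0.2153]
tool_rot: [-179.9, -0.0, -8.9]
contact_force: [-0.4, 2.0, -2.5]
width: 0.072
grip_force: 60.1
```

Call:
arm_command(targets=[[[0, -0.08, 0, 0, 0, 0, -1], [0, 0, -0.15, 0, 0, 0, -1], [-0.4, 0, 0, 0, 0, 0, -1], [-0.42, 0, 0, 0, 0, 0, -1], [0, 0, 0, 0, 0, 0, -1]]])

```text
time: 24.25
tcp_pos: [0.5219, 0.1875, 0.2236]
tool_rot: [179.9, 0.1, -8.8]
contact_force: [-0.4, 0.2, -2.3]
width: 0.072
grip_force: 60.0
```

Call:
arm_command(targets=[[[0, 0, 0.4, 0, 0, 0, -1], [0, 0, 0.5, 0, 0, 0, -1], [0, 0, 0.5, 0, 0, 0, -1], [0, 0, 0.3, 0, 0, 0, -1], [0, 0, 0, 0, 0, 0, -1], [0, 0, 0, 0, 0, 0, -1]]])

```text
time: 24.85
tcp_pos: [0.5253, 0.1863, 0.1382]
tool_rot: [180.0, -0.1, -9.0]
contact_force: [1.1, 0.5, -1.4]
width: 0.078
grip_force: 60.0
```

```bash
python3 -c "
from h import *
st()
a=eyes.snapshot('scene')[:,:,::-1];b=eyes.snapshot('side')[:,:,::-1]
duo('f.png',a,(365,180),b,(190,165),5)
"
```

```text
stand x -9.4 y -39.0 z 138.2 mm [ 1.7997e+02 -5.0000e-02 -9.0000e+00] [ 1.1  0.5 -1.4] 24.85
```

View pics/f.png

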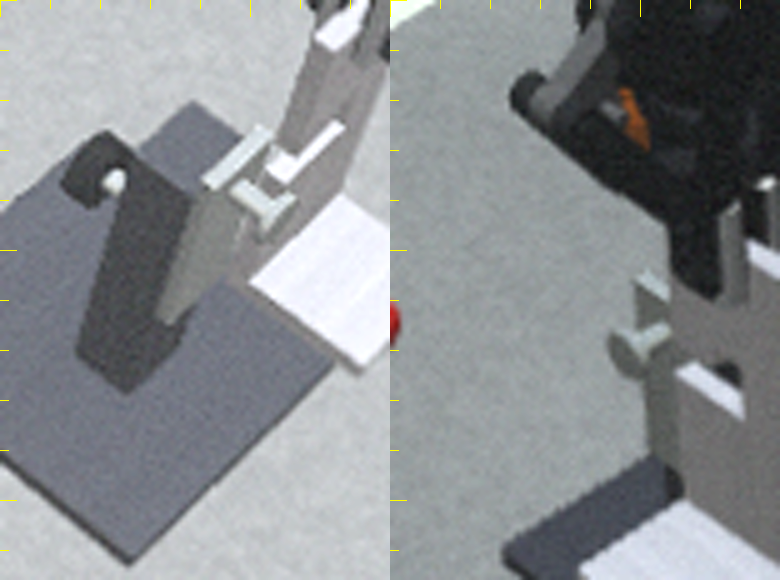

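Bracket hangs beside the stud: head at about (275,215) left panel, slot mouth at (282,170); needs ~1.6 mm away from post and ~3 mm down, as computed.

Call:
arm_command(targets=[[[0, -0.035, 0.06, 0, 0, 0.04, -1], [0, 0, 0, 0, 0, 0, -1], [0, 0, 0, 0, 0, 0, -1]]])

```text
time: 25.25
tcp_pos: [0.5248, 0.1889, 0.135]
tool_rot: [-180.0, -0.0, -9.1]
contact_force: [0.4, -0.2, -2.1]
width: 0.074
grip_force: 60.0
```

```bash
python3 -c "
from h import *
st()"
```

```text
stand x -11.8 y -39.8 z 135.0 mm [-1.7999e+02 -3.0000e-02 -9.1300e+00] [ 0.4 -0.2 -2.1] 25.25
```

Call:
arm_command(targets=[[[0.1, 0.015, 0, 0, 0, 0.05, -1], [0.1, 0, 0, 0, 0, 0, -1], [0, 0, 0, 0, 0, 0, -1]]])

```text
time: 25.55
tcp_pos: [0.5357, 0.1856, 0.1347]
tool_rot: [180.0, -0.1, -9.4]
contact_force: [0.7, -1.3, -2.7]
width: 0.078
grip_force: 60.0
```

```bash
python3 -c "
from h import *
st()"
```

```text
stand x -10.3 y -28.6 z 134.7 mm [ 1.7999e+02 -7.0000e-02 -9.4500e+00] [ 0.7 -1.3 -2.7] 25.55
```

Call:
arm_command(targets=[[[0.06, 0, 0, 0, 0, 0, -1], [0.06, 0, 0, 0, 0, 0, -1], [0, 0, 0, 0, 0, 0, -1]]])

```text
time: 25.85
tcp_pos: [0.5409, 0.1851, 0.1346]
tool_rot: [180.0, -0.0, -9.4]
contact_force: [0.1, -0.1, -2.7]
width: 0.077
grip_force: 60.0
```

Call:
arm_command(targets=[[[0.06, 0, 0, 0, 0, 0, -1], [0.06, 0, 0, 0, 0, 0, -1], [0, 0, 0, 0, 0, 0, -1]]])

```text
time: 26.15
tcp_pos: [0.5469, 0.1841, 0.1346]
tool_rot: [180.0, -0.0, -9.4]
contact_force: [0.9, 1.3, -1.6]
width: 0.078
grip_force: 60.0
```

```bash
python3 -c "
from h import *
st()"
```

```text
stand x -10.5 y -17.3 z 134.6 mm [ 1.8e+02 -3.0e-02 -9.4e+00] [ 0.9  1.3 -1.6] 26.15
```

Call:
arm_command(targets=[[[0.06, -0.01, -0.01, 0, 0, -0.12, -1], [0.06, 0, 0, 0, 0, 0, -1], [0.06, 0, 0, 0, 0, 0, -1], [0, 0, 0, 0, 0, 0, -1]]])

```text
time: 26.55
tcp_pos: [0.5559, 0.1832, 0.1351]
tool_rot: [180.0, -0.0, -8.9]
contact_force: [-0.1, 0.5, -2.1]
width: 0.075
grip_force: 60.0
```

Call:
arm_command(targets=[[[0.06, 0, 0, 0, 0, 0, -1], [0.06, 0, 0, 0, 0, 0, -1], [0, 0, 0, 0, 0, 0, -1]]])

```text
time: 26.85
tcp_pos: [0.5618, 0.1822, 0.1352]
tool_rot: [180.0, -0.0, -8.8]
contact_force: [0.8, -1.2, -1.6]
width: 0.078
grip_force: 60.0
```

```bash
python3 -c "
from h import *
st()"
```

```text
stand x -10.9 y -2.3 z 135.2 mm [ 1.80e+02 -3.00e-02 -8.85e+00] [ 0.8 -1.2 -1.6] 26.85
```

Call:
arm_command(targets=[[[0.04, 0, 0, 0, 0, 0, -1], [0, 0, 0, 0, 0, 0, -1]]])

```text
time: 27.05
tcp_pos: [0.5634, 0.1821, 0.1351]
tool_rot: [180.0, -0.0, -8.8]
contact_force: [0.7, 0.2, -2.4]
width: 0.073
grip_force: 60.0
```

Call:
arm_command(targets=[[[0.04, 0, 0, 0, 0, 0, -1], [0, 0, 0, 0, 0, 0, -1]]])

```text
time: 27.25
tcp_pos: [0.5655, 0.1818, 0.1352]
tool_rot: [180.0, -0.0, -8.8]
contact_force: [0.1, -0.1, -1.3]
width: 0.08
grip_force: 60.0
```

Call:
arm_command(targets=[[[0.03, 0, 0, 0, 0, 0, -1], [0, 0, 0, 0, 0, 0, -1]]])

```text
time: 27.45
tcp_pos: [0.5669, 0.1817, 0.1352]
tool_rot: [180.0, -0.0, -8.8]
contact_force: [0.7, -0.4, -1.8]
width: 0.079
grip_force: 60.0
```

Call:
arm_command(targets=[[[0.03, 0, 0, 0, 0, 0, -1], [0, 0, 0, 0, 0, 0, -1]]])

```text
time: 27.65
tcp_pos: [0.5672, 0.1816, 0.135]
tool_rot: [180.0, 0.1, -8.8]
contact_force: [-1.7, -0.4, -1.9]
width: 0.079
grip_force: 60.2
```

Call:
arm_command(targets=[[[0.03, 0, 0, 0, 0, 0, -1], [0, 0, 0, 0, 0, 0, -1]]])

```text
time: 27.85
tcp_pos: [0.5676, 0.1817, 0.1349]
tool_rot: [180.0, 0.2, -8.8]
contact_force: [-4.4, 0.2, 0.3]
width: 0.077
grip_force: 60.4
```

Call:
arm_command(targets=[[[-0.08, 0, 0, 0, 0, 0, -1], [0, 0, 0, 0, 0, 0, -1], [0, 0, 0.06, 0, 0, 0, -1], [0, 0, 0.06, 0, 0, 0, -1], [0, 0, 0, 0, 0, 0, -1]]])

```text
time: 28.35
tcp_pos: [0.5657, 0.1814, 0.1284]
tool_rot: [180.0, 0.0, -8.8]
contact_force: [-0.2, -0.2, -2.8]
width: 0.074
grip_force: 60.0
```

Call:
arm_command(targets=[[[0, 0, 0.05, 0, 0, 0, -1], [0, 0, 0, 0, 0, 0, -1]]])

```text
time: 28.55
tcp_pos: [0.5656, 0.1817, 0.1262]
tool_rot: [180.0, 0.0, -8.8]
contact_force: [0.0, 0.1, -1.6]
width: 0.079
grip_force: 60.0
```

```bash
python3 -c "
from h import *
st()"
```

```text
stand x -10.9 y 1.5 z 126.2 mm [ 1.7998e+02  3.0000e-02 -8.8300e+00] [ 0.   0.1 -1.6] 28.55
```

Call:
arm_command(targets=[[[0, 0, 0.025, 0, 0, 0, -1], [0, 0, 0, 0, 0, 0, -1]]])

```text
time: 28.75
tcp_pos: [0.5656, 0.1819, 0.1253]
tool_rot: [180.0, 0.0, -8.8]
contact_force: [-0.4, 0.1, -2.0]
width: 0.075
grip_force: 60.0
```

Call:
arm_command(targets=[[[0, 0, 0.02, 0, 0, 0, -1], [0, 0, 0, 0, 0, 0, -1]]])

```text
time: 28.95
tcp_pos: [0.5659, 0.1819, 0.1246]
tool_rot: [-180.0, -0.0, -8.8]
contact_force: [0.0, 0.1, -1.2]
width: 0.075
grip_force: 60.2
```

Call:
arm_command(targets=[[[0, 0, 0.02, 0, 0, 0, -1], [0, 0, 0, 0, 0, 0, -1]]])

```text
time: 29.15
tcp_pos: [0.5659, 0.182, 0.1244]
tool_rot: [-180.0, -0.1, -8.8]
contact_force: [-2.2, -0.1, 3.9]
width: 0.08
grip_force: 60.8
```

Call:
arm_command(targets=[[[0, 0, -0.02, 0, 0, 0, -1], [0, 0, 0, 0, 0, 0, -0.8], [0, 0, 0, 0, 0, 0, -0.7], [0, 0, 0, 0, 0, 0, -0.6], [0, 0, 0, 0, 0, 0, -0.5], [0, 0, 0, 0, 0, 0, -0.4], [0, 0, 0, 0, 0, 0, -0.4], [0, 0, 0, 0, 0, 0, -0.4]]])

```text
time: 29.95
tcp_pos: [0.5657, 0.1819, 0.1244]
tool_rot: [180.0, -0.0, -8.8]
contact_force: [0.9, 0.2, 0.6]
width: 0.298
grip_force: 0.0
```

Call:
arm_command(targets=[[[0, 0, -0.1, 0, 0, 0, -0.4], [0, 0, -0.3, 0, 0, 0, -0.4], [0, 0, -0.6, 0, 0, 0, -0.4], [0, 0, -0.8, 0, 0, 0, -0.4], [0, 0, -0.8, 0, 0, 0, -0.4], [0, 0, -0.8, 0, 0, 0, -0.4], [0, 0, 0, 0, 0, 0, -0.4], [0, 0, 0, 0, 0, 0, -0.4]]])

```text
time: 30.75
tcp_pos: [0.5663, 0.1822, 0.296]
tool_rot: [-179.9, -0.2, -8.8]
contact_force: [-0.0, 0.1, -0.5]
width: 0.299
grip_force: 0.0
```

```bash
python3 - <<'E'
from h import *
st()
ims={n:eyes.snapshot(n)[:,:,::-1] for n in("scene","side")}
for k,im in ims.items():
    c=eyes.calibration(k); cv2.imwrite(f'pics/fin_{k}.png',im)
    # predicted ledge-top face and plate-top face of the hung bracket
    F0=S-.0125*xs+[0,0,.1255-.082]; w=lambda x,y,z:F0+np.array([0,0,x/1e3])+ys*y/1e3-xs*(z-4)/1e3
    g=im.min(2).astype(np.uint8)
    for name,q in(("ledge",[w(8,-25,8),w(8,25,8),w(8,25,53),w(8,-25,53)]),("top",[w(125,-25,0),w(125,25,0),w(125,25,8),w(125,-25,8)])):
        p=proj(c,q); m=cv2.fillPoly(np.zeros_like(g),[p.round().astype(np.int32)],1)
        M=cv2.dilate(m,np.ones((21,21))); b=((g>130)&(M>0)).astype(np.uint8)
        n,l,s,ce=cv2.connectedComponentsWithStats(b); i=1+np.argmax(s[1:,4]) if n>1 else 0
        print(k,name,'pred centre',p.mean(0).round(1),'area',m.sum(),'seen',ce[i].round(1),s[i][4],'mean in',g[m>0].mean().round(0))
a=[ims['scene'].copy()]
E
```

```text
stand x -11.6 y 2.1 z 296.0 mm [-1.7991e+02 -1.7000e-01 -8.8200e+00] [-0.   0.1 -0.5] 30.75
scene ledge pred centre [419.1 254.8] area 803 seen [417.3 255.2] 750 mean in 152.0
scene top pred centre [421.8 200.4] area 186 seen [423.2 201. ] 173 mean in 143.0
side ledge pred centre [231.5 274.8] area 660 seen [232.2 273.7] 461 mean in 123.0
side top pred centre [239.1 209.8] area 127 seen [240.8 210.6] 28 mean in 118.0
```

Call:
arm_command(targets=[[[0, 0, 0, 0, 0, 0, -0.4], [0, 0, 0, 0, 0, 0, -0.4], [0, 0, 0, 0, 0, 0, -0.4], [0, 0, 0, 0, 0, 0, -0.4], [0, 0, 0, 0, 0, 0, -0.4], [0, 0, 0, 0, 0, 0, -0.4], [0, 0, 0, 0, 0, 0, -0.4], [0, 0, 0, 0, 0, 0, -0.4]]])

```text
time: 31.65
tcp_pos: [0.5657, 0.1819, 0.2945]
tool_rot: [-180.0, -0.0, -8.8]
contact_force: [-0.3, -0.6, 0.3]
width: 0.3
grip_force: 0.0
```

```bash
python3 - <<'E'
from h import *
for n,(x,y) in(("scene",(419,230)),("side",(232,245))):
    a=cv2.imread(f'pics/fin_{n}.png')[y-50:y+50,x-50:x+50].astype(int);b=eyes.snapshot(n)[:,:,::-1][y-50:y+50,x-50:x+50].astype(int)
    d=abs(cv2.blur((a-b).astype(np.float32),(3,3))).max(2);print(n,d.mean(),(d>25).sum())
E
```

```text
scene 0.96691114 0
side 1.1157 0
```

Still and released; handing in.

```bash
python3 -c "
from station import robot
print(robot.sign_off())"
```

```text
the job is handed in; nothing more can be done
None
```

The bracket was stood upright on its ledge and let go, then picked up again and hung in the notch on the stud; it was released, upright and still when I handed the job in at about 32 s. The sign-off gave no verdict.

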